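# Lay the rocker cover down against the stop

## Robot

A 6-joint arm with a two-finger parallel gripper is mounted at the origin on the work surface. World frame = base frame: x ahead of the robot, y to its left, z up, the work surface at z = 0. Lengths are in m, angles in rad, forces in N, time in s.
With the tool pointing down it reaches from about 0.4 to 0.825 m from the base axis. Payload 7 kg.
Tool frame: the origin (TCP) lies midway between the tips of the shut fingers; the grasp point (between the pads) lies ctrl.grip_depth behind it (ctrl.grip_depth is the distance from the TCP to the grasp point, in m); y points along the fingers, x is the direction in which the jaws open and shut, and the axes are right-handed (so a half turn about y gives the same grasp; the last joint's range is limited). The gripper opens to 88 mm and grips with 3 to 60 N. Pads are 19 mm wide; open, the fingers measure 130 mm over their backs; the gripper's body (78 mm by 193 mm) begins 47 mm behind the grasp point.
Start: joints at [-0.93, 0.359, 0.012, 0, -1.224, -0.288], TCP at [0.233, -0.633, 0.227] pointing down, gripper open.
Joint ranges: [-3.07, 3.07], [-1.43, 2.12], [-1.02, 1.25], [-3.03, 1.67], [-3.05, -0], [-3.03, 3.03]. Speed limits (rad/s): [2.39, 2.39, 3.01, 3.14, 3.14, 3.14].

## Interface

Orientations are given as a unit quaternion [x, y, z, w].
In Python, from bench import ctrl, optics, look_for, cut_out gives the robot as it stands. The module is installed in compiled form; this text tells all that it offers.
- The arm moves only by the tool send_rows, never from a script. Its arguments are lists of equal length, an entry for each row: "translation": the shift along the tool's x, y, z in cm, a list of three; "turn": the turn, a rotation vector about the tool's x, y, z in rad, a list of three; "fingers": the closure, from 0 (fully open) to 1 (shut). A call has 1 to 10 rows; each row is the pose to reach, as a shift and turn from the pose measured when the call began, along the tool's axes at that moment; what a row does not reach only later rows make up. A row lasts 1/8 s, in which the tool goes at most 62.5 mm and 10.7 degrees, less where a joint would pass 70% of its speed; a pose out of reach is approached as far as the arm can. A call with a gripper value outside its range is refused whole. The fingers move at their own pace and stop on an object; the grip force is fixed at half the most. Time passes only in rows, so rows that repeat a pose let the fingers close. It gives the time, the measured TCP pose, the force and the opening at its end, in the units of the state.
- ctrl.get_state(): the state, without advancing time (a new reading comes with each control period).
- optics.snapshot(name): name is "side" or "top"; returns a dict with "pixels" (384x512x3 uint8, red, green, blue), "fx", "fy", "cx", "cy" (pixels), "distortion" ([k1, k2, p1, p2, k3] as OpenCV has them; the pictures are not rectified), "R" (3x3) and "t" (3): a world point X has camera coordinates R X + t. Camera axes: x right, y down, z forward; pixel columns grow to the right and rows downward; lengths in m; the calibration is good to about 2 mm. A picture is of the moment at which its call begins. There is no depth.
- ctrl.hand_in(): hands the job in, once; it reports no verdict.
Trained networks look in the newest picture that a camera, given by its name, has taken for a name from the list of things; names that differ only in an ending like _2 or _b are one class to them, and where a whole thing is asked for, a point or a joint stands for the part that bears it (a point fixed in the world has none). Each returns a list of dicts, best first, with "score" (0 to 1); they miss things now and then, are a little off and sometimes report something else, mostly with a low value. They report only what shows in the picture. A call takes as long as a camera call. They do not tell look-alikes from the thing itself.
- look_for(camera, label): "centre" ([column, row] in pixels, amid what is visible of it).
- cut_out(camera, label): "pixels" (384x512 bool, what is visible of it) and "centre" ([column, row] in pixels, amid what is visible of it).
The state is a dict: "time": time; "q": joint angles; "joint_vel": joint speeds; "tau": joint torques, N m; "eef_pos": TCP position; "tcp_rot": TCP orientation; "ft_force": force on the tool from outside, world axes, zero at the start; "wrist_torque": the same for the moment, N m; "finger_gap": finger opening in m.
Only numpy, scipy, OpenCV 4.12 (cv2) and the standard library are available. Lean on these libraries where they do the work, as an engineer would, in place of code of your own. Each camera call takes 0.05 s, during which the arm holds its last target.

## Task

The aluminium rocker cover stands on its long side on the green fitting board: push it over so that it lies with its open, orange-edged sealing side down, then push it along the board until its long side sits flush against the steel stop rail, roughly in the middle of the rail. Only push it with the fingertips, never pick it up, and leave the spring, the socket and everything else on the bench where they are.

Things in the scene. Friction and masses are not known exactly. Their poses are not given: they have to be found in the camera images.
- board: Fixed green board flat on the bench, 280 mm along its x, 360 mm along its y, 10 mm thick; origin under its centre, z up. On it a steel stop rail along board y, 20 mm wide: its working face looks to board -x at x = +110 mm, from y = -130 to +130 mm, top 20 mm above the board. Place and yaw vary.
- stop_face (a point): Middle of the rail's working face (board x +110 mm, y 0, 20 mm above the bench); axes as the board's.
- cover: Loose aluminium shell, 0.3 to 0.65 kg, 150 x 90 x 45 mm, walls 5 mm. It starts standing 90 mm tall on a 45 x 150 mm long side, open side facing the rail within 0.2 rad. Origin: centre of that long side's outer face; x out of the open sealing side (rim at +22.5 mm, closed roof at -22.5), y along its length, z up at the start. Black oil cap on the roof at y +40, z 45 mm: 32 mm across, 14 mm proud.
- cover_middle (a point): Middle of the cover's 45 x 150 x 90 mm block (cover x 0, y 0, z 45 mm); axes as the cover's. The centre of mass lies about 5 mm from it towards the roof. Pushed on the roof near the top, the cover turns over its lower rim edge and falls by itself once leaned about 35 degrees, sliding little; pushed low it slides.
- cover_lead (a point): Centre of the outer face of the cover's upper long side (cover z 90 mm), the one to rest against the rail; axes as the cover's. Once tipped, the cover's x points straight down, its z to the rail, it is 45 mm high (59 at the cap), its origin is on the trailing side 22 mm above the board, and this side is 25 to 60 mm short of the rail.
- spring: Loose valve spring standing on the board near its +y edge, 28 mm across, 44 mm high, origin under its centre. Leave it alone.
- socket: Loose steel socket standing on the board near its -y edge, 26 mm across, 36 mm high, origin under its centre. Leave it alone.
- screwdriver: Loose orange screwdriver lying on the bench left of the board, about 200 mm long along its x. Leave it alone.
- wrench: Loose steel wrench lying on the bench right of the board, about 180 mm long along its x. Leave it alone.
- tape: Loose roll of tape lying on the bench left of the board, 90 mm across, 30 mm high, origin under its centre. Leave it alone.
- oilcan: Loose yellow can standing on the bench right of the board, 64 mm across, 130 mm high, origin under its centre. Leave it alone.
Things that resemble listed ones, but are neither listed nor needed, are in the scene too. Leave any turquoise look-alike of the cover alone.

How it is judged:
On the way, in this order (a step that is already met when the one before it is completed fails the run):
1. the cover lies on the board with its sealing side down, still short of the rail (angle between cover's own x axis and vertical above 3.05 rad and z of cover_middle in the frame of board below 0.045 m), for 0.2 s.
2. the lying cover is flush against the stop rail (all of step 1 and x of cover_lead in the frame of board between 0.104 and 0.115 m and angle between the z axis of cover and the x axis of board, either way round below 0.06 rad and y of cover_middle in the frame of board between -0.06 and 0.06 m), for 0.2 s.
At the end, for the whole second after the job is handed in: The cover lies sealing side down on the board (its x within 0.09 rad of straight down), its leading long side within 6 mm of the rail's face and parallel to it within 0.06 rad, its middle within 60 mm of the rail's middle along the rail, at rest (all of step 2 and linear speed of cover below 0.01 m/s and angular speed of cover below 0.05 rad/s); the robot touches nothing.
It fails at once if the cover is lifted: its middle over 65 mm above the board's top (tipping takes it to about 50 mm), or over 55 mm while it is upright, or over 50 mm while it is nearly flat (z of cover_middle in the frame of board above 0.075 m or (z of cover_middle in the frame of board above 0.065 m and angle between cover's own x axis and vertical between 1.42 and 1.72 rad) or (z of cover_middle in the frame of board above 0.06 m and angle between cover's own x axis and vertical above 2.8 rad)).
It fails at once if the cover is tipped the wrong way, onto its roof (angle between cover's own x axis and vertical below 0.6 rad).
It fails at once if the spring or the socket is moved by more than 20 mm (distance of any of spring, socket from where it was at the start of the episode above 0.02 m).
It fails at once if the screwdriver, wrench, tape or can is moved by more than 20 mm (distance of any of screwdriver, wrench, tape, oilcan from where it was at the start of the episode above 0.02 m).
It also fails if it takes over 51 s, if anything falls off the work surface, if the arm or the gripper's body presses on something with over 40 N, if the wrist force passes 120 N, or if a joint passes its speed limit or range.

## Working session

There is one attempt and no reset: what is moved stays moved. The work goes in short steps, Python scripts to look and compute and a tool call to move; the robot and the scene stay as the last step left them, time stands still between calls to the robot, and variables do not carry over. Pictures are saved under pics/ and viewed, and the job is handed in when it is done.

Besides the shell and the picture viewer there is one more tool, called after "Emit:" as a command line: name --argument value ..., lists and objects as JSON in quotes. send_rows: Moves the arm, as the interface text tells. Its arguments: {"type":"object","properties":{"translation":{"type":"array"},"turn":{"type":"array"},"fingers":{"type":"array"}},"required":["translation","turn","fingers"]}

```bash
mkdir -p pics
python3 - <<'E'
from bench import ctrl, optics, look_for, cut_out
import cv2,json
s=ctrl.get_state(); print(s, ctrl.grip_depth)
for n in("side","top"):
    d=optics.snapshot(n); cv2.imwrite(f"pics/{n}0.png",d["pixels"][:,:,::-1])
    print(n,{k:(v.tolist() if hasattr(v,'tolist') else v) for k,v in d.items() if k!="pixels"})
    for l in("cover","board","spring","socket","stop_face"):
        try: print(l,[(round(r["score"],2),[round(float(x)) for x in r["centre"]]) for r in look_for(n,l)])
        except Exception as e: print(l,e)
E
```

```text
{'time': 0.0, 'q': array([-9.29905577e-01,  3.59363756e-01,  1.10641563e-02, -3.71278963e-04,
       -1.22412197e+00, -2.88103068e-01]), 'joint_vel': array([-5.91624201e-04, -9.60878339e-04, -3.10684754e-05, -1.29169493e-03,
        3.85610031e-04,  1.84374222e-03]), 'tau': array([ 1.00220059e-03, -5.82716739e+01,  2.93074644e+01,  6.99754223e+00,
        7.11113287e-03, -1.97905629e-04]), 'eef_pos': array([ 0.23303059, -0.63296649,  0.22563616]), 'tcp_rot': array([ 0.40403137,  0.5802543 , -0.57965757, -0.40504406]), 'ft_force': array([-0.45093321, -0.34878907, -0.61124337]), 'wrist_torque': array([-0.02628142, -0.02672669,  0.03355542]), 'finger_gap': 0.08769974079773016} 0.0188
side {'fx': 415.6405824029881, 'fy': 415.6405824029881, 'cx': 253.8943289636278, 'cy': 191.19129173436843, 'distortion': [-0.0916237424922046, 0.0, 0.0, 0.0, 0.0], 'R': [[-0.9962661028845226, -0.08409166803645825, -0.01955616552731462], [-0.051748429199351485, 0.7629418651002287, -0.6443925903925214], [0.06910826519805954, -0.6409744939108191, -0.7644447304004942]], 't': [0.5555675013244056, 0.06715823090965964, 1.3191017211394604]}
cover [(0.89, [281, 264]), (0.84, [201, 272]), (0.61, [262, 180]), (0.28, [204, 323])]
board [(0.58, [242, 196])]
spring [(0.45, [248, 220])]
socket [(0.63, [244, 154])]
stop_face []
top {'fx': 383.7488852445281, 'fy': 383.7488852445281, 'cx': 256.1208877910211, 'cy': 187.41566444611288, 'distortion': [-0.07687492013644465, 0.0, 0.0, 0.0, 0.0], 'R': [[-0.0275786052645382, -0.9996030827678212, -0.005753038565068005], [-0.9911954342808106, 0.02809133912776077, -0.12939276535758956], [0.1295030176966463, 0.0021339135590528473, -0.9915767316856446]], 't': [0.04283168161888201, 0.5271204199106632, 1.1764761717943377]}
cover [(0.94, [282, 184]), (0.86, [184, 212]), (0.8, [172, 139])]
board [(0.96, [284, 174])]
spring [(0.61, [238, 180])]
socket [(0.5, [325, 161]), (0.27, [418, 226])]
stop_face [(0.65, [280, 168])]
```

```bash
cd pics
python3 - <<'E'
import cv2
for n in("side","top"):
    im=cv2.imread(n+"0.png"); cv2.imwrite(n+"0b.png",cv2.resize(im,(800,600),interpolation=cv2.INTER_CUBIC))
im=cv2.imread("top0.png")[100:260,190:390]; cv2.imwrite("top0c.png",cv2.resize(im,(750,600),interpolation=cv2.INTER_CUBIC))
im=cv2.imread("side0.png")[110:290,150:370]; cv2.imwrite("side0c.png",cv2.resize(im,(733,600),interpolation=cv2.INTER_CUBIC))
E
```

```text
(no output)
```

View pics/side0b.png

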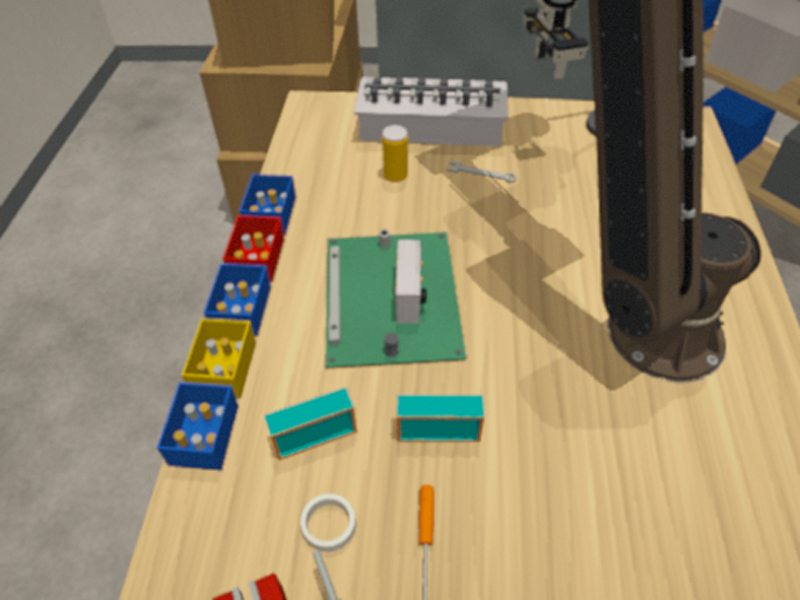

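View pics/top0b.png

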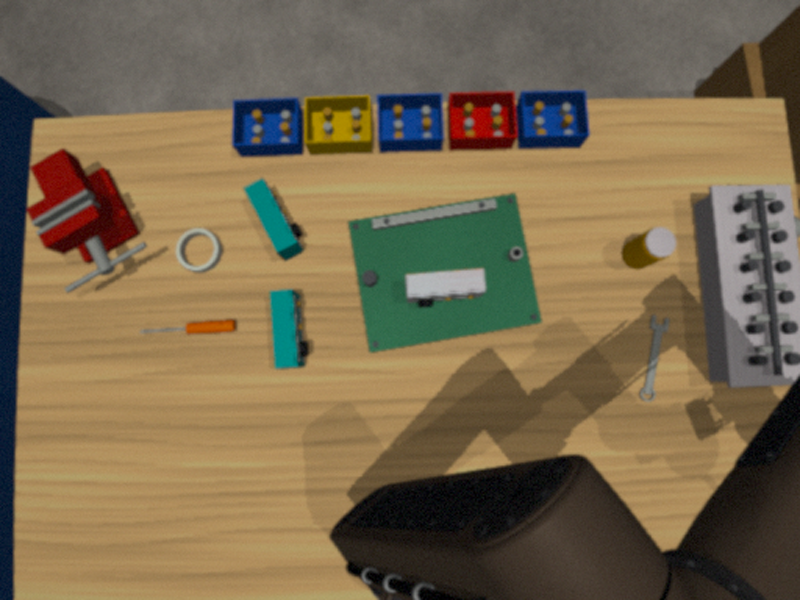

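View pics/top0c.png

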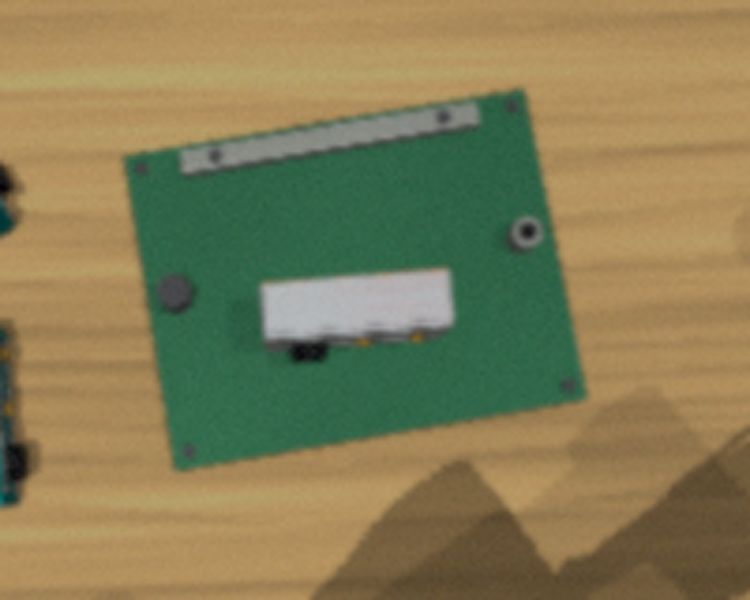

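View pics/side0c.png

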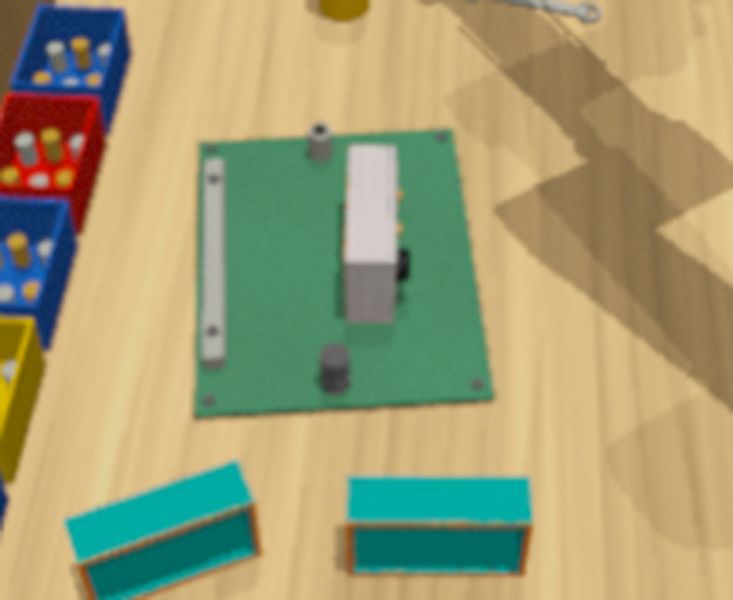

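The cover is the light grey block on the green board, at top (282,184) and side (262,180). The look-alikes are the turquoise shells at top (184,212) and (172,139), and at side (281,264) and (201,272). In the close crop the chosen one has the black cap on the near side and its open side towards the rail.

```bash
cat > h.py <<'E'
import numpy as np,cv2
from scipy.optimize import least_squares
from bench import ctrl, optics, look_for, cut_out
def proj(d,X):
    K=np.array([[d["fx"],0,d["cx"]],[0,d["fy"],d["cy"]],[0,0,1]])
    return cv2.projectPoints(np.asarray(X,float).reshape(-1,1,3),cv2.Rodrigues(np.array(d["R"]))[0],np.array(d["t"]),K,np.array(d["distortion"]))[0].reshape(-1,2)
def tri(ds,ps):
    x0=np.array([.6,0,.05])
    r=least_squares(lambda X:np.concatenate([proj(d,X)[0]-p for d,p in zip(ds,ps)]),x0); return r.x,np.abs(r.fun).max()
def rz(a): return np.array([[np.cos(a),-np.sin(a),0],[np.sin(a),np.cos(a),0],[0,0,1]])
def place(p,L,z=0): return np.asarray(L,float)@rz(p[2]).T+[p[0],p[1],z]
def show(d,name,sets,box,s):
    im=d["pixels"][:,:,::-1].copy(); x0,y0,x1,y1=box
    im=cv2.resize(im[y0:y1,x0:x1],None,fx=s,fy=s,interpolation=cv2.INTER_CUBIC)
    for X,c in sets:
        for u in proj(d,X): cv2.circle(im,tuple(int(v) for v in ((u-[x0,y0]+.5)*s)),2,c,-1)
    cv2.imwrite(name,im)
E
python3 - <<'E'
from h import *
S=optics.snapshot("side");T=optics.snapshot("top")
t=lambda L:np.array(L)/3.75+[190,100]-.4
s=lambda L:np.array(L)/3.333+[150,110]-.4
bt=t([(125,156),(523,90),(585,399),(177,469)]); bs=s([(196,415),(200,145),(452,130),(493,399)])
# board local: top-left in top = +x,+y ; 
BL=[(.14,.18,.01),(.14,-.18,.01),(-.14,-.18,.01),(-.14,.18,.01)]
for a,b in zip(bt,bs): print("board",tri([S,T],[b,a]))
f=lambda p:np.r_[(proj(T,place(p,BL))-bt).ravel(),(proj(S,place(p,BL))-bs).ravel()]
r=least_squares(f,[.6,0,0]);B=r.x;print("B",B,np.abs(r.fun).max())
ct=t([(261,283),(450,268),(453,323),(265,337)]); cs=s([(344,262),(347,145),(397,145),(395,263)])
for a,b in zip(ct,cs): print("cov",tri([S,T],[b,a]))
CL=[(.0225,.075,.1),(.0225,-.075,.1),(-.0225,-.075,.1),(-.0225,.075,.1)]
f=lambda p:np.r_[(proj(T,place(p,CL))-ct).ravel(),(proj(S,place(p,CL))-cs).ravel()]
r=least_squares(f,[.6,0,0]);C=r.x;print("C",C,np.abs(r.fun).max())
print("C in B",rz(-B[2])[:2,:2]@(C[:2]-B[:2]),C[2]-B[2])
for n,l in(("spring",(241,180)),("socket",(325,161))): pass
np.savez("p0.npz",B=B,C=C)
rail=[(.11,.13,.03),(.11,-.13,.03),(.13,-.13,.03),(.13,.13,.03)]
CB=[(x,y,.01) for x,y,z in CL]
sets=[(place(B,BL),(0,0,255)),(place(B,rail),(255,0,255)),(place(C,CL),(255,0,0)),(place(C,CB),(0,255,255))]
show(T,"pics/f_t.png",sets,(190,100,390,260),3.75);show(S,"pics/f_s.png",sets,(150,110,370,290),3.33)
E
```

```text
board (array([0.68813193, 0.13343605, 0.00179218]), np.float64(0.3206427801949019))
board (array([ 7.39283649e-01, -2.20666350e-01, -5.57370173e-04]), np.float64(0.26787486052089093))
board (array([ 0.46411664, -0.25928691,  0.00128082]), np.float64(0.14486015587647216))
board (array([ 0.41382703,  0.09357564, -0.0020284 ]), np.float64(0.030722642688914448))
B [ 0.57531438 -0.0601728   0.14156761] 1.7600307438654283
cov (array([0.55755409, 0.01764568, 0.09449917]), np.float64(0.028247371926255482))
cov (array([ 0.56655889, -0.13485486,  0.09398892]), np.float64(0.37335755812296156))
cov (array([ 0.51928382, -0.13440999,  0.09818505]), np.float64(0.3461744222303196))
cov (array([0.51223053, 0.01584106, 0.09503504]), np.float64(0.472447387491286))
C [ 0.53839727 -0.0573101   0.05195788] 1.0053571081745076
C in B [-0.03614388  0.00804288] -0.08960973076903397
```

```bash
cd pics; python3 -c "
import cv2
a=cv2.imread('f_t.png');b=cv2.imread('f_s.png')
import numpy as np
a=cv2.resize(a,(400,320));b=cv2.resize(b,(400,327))[:320];cv2.imwrite('f.png',np.hstack([a,b]))"
```

```text
(no output)
```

View pics/f.png

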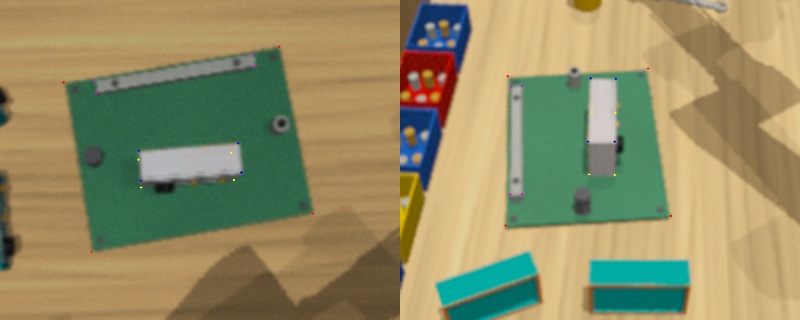

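```bash
cat >> h.py <<'E'
from scipy.spatial.transform import Rotation as Ro
def go(p,ang):
    """target world p, jaw axis at world angle ang (mod pi), fingers down -> cm shift, turn in tool axes"""
    s=ctrl.get_state(); R0=Ro.from_quat(s["tcp_rot"])
    best=None
    for a in(ang,ang+np.pi):
        x=np.array([np.cos(a),np.sin(a),0]);y=np.array([0,0,-1.]);z=np.cross(x,y)
        v=(R0.inv()*Ro.from_matrix(np.c_[x,y,z])).as_rotvec()
        if best is None or np.linalg.norm(v)<np.linalg.norm(best): best=v
    print("t",round(s["time"],2),"pos",s["eef_pos"].round(4),"shift cm",(R0.inv().apply(np.array(p)-s["eef_pos"])*100).round(2),"turn",best.round(3))
    print("axes",R0.as_matrix().round(3).tolist(),"q",s["q"].round(2),"F",s["ft_force"].round(1))
E
python3 - <<'E'
from h import *
d=np.load("p0.npz");B,C=d["B"],d["C"]
p=place(C,[(-.062,-.006,.17)])[0];print(p)
go(p,C[2]+np.pi/2)
E
```

```text
[ 0.47679255 -0.06652195  0.17      ]
t 0.7 pos [ 0.2332 -0.6334  0.2266] shift cm [ 44.78   5.66 -42.44] turn [ 0.     0.301 -0.   ]
axes [[-0.346, 0.0, -0.938], [0.938, -0.0, -0.346], [-0.0, -1.0, -0.0]] q [-0.93  0.36  0.01 -0.   -1.22 -0.29] F [ 0.4  0.2 -0.2]
```

Emit:
send_rows --translation '[[5, 0, -4.7], [10, 0, -9.5], [15, 0, -14.2], [20, 0, -19], [25, 0, -23.7], [30, 0, -28.4], [35, 0, -33.2], [40, 0, -37.9], [44.8, 2, -42.4], [44.8, 5.6, -42.4]]' --turn '[[0, 0.05, 0], [0, 0.1, 0], [0, 0.2, 0], [0, 0.3, 0], [0, 0.3, 0], [0, 0.3, 0], [0, 0.3, 0], [0, 0.3, 0], [0, 0.3, 0], [0, 0.3, 0]]' --fingers '[1, 1, 1, 1, 1, 1, 1, 1, 1, 1]'

```text
time: 1.95
eef_pos: [0.4762, -0.0703, 0.1782]
tcp_rot: [0.488, 0.515, -0.512, -0.485]
ft_force: [1.1, -0.9, -1.0]
finger_gap: 0.0012
```

Run:
```python
from h import *
d=np.load("p0.npz");B,C=d["B"],d["C"]
p=place(C,[(-.062,-.006,.085)])[0];print(p)
go(p,C[2]+np.pi/2)
print(ctrl.get_state()["finger_gap"])
```

```text
[ 0.47679255 -0.06652195  0.085     ]
t 1.95 pos [ 0.4762 -0.0703  0.1782] shift cm [ 0.37  9.32 -0.02] turn [0.006 0.003 0.001]
axes [[-0.055, 0.006, -0.998], [0.999, 0.001, -0.055], [0.001, -1.0, -0.006]] q [ 0.26  0.07 -0.48  0.   -1.01 -1.78] F [ 1.1 -0.9 -1. ]
0.0011583427319374125
```

Emit:
send_rows --translation '[[0.4, 4, 0], [0.4, 9.3, 0], [0.4, 9.3, 0]]' --turn '[[0, 0, 0], [0, 0, 0], [0, 0, 0]]' --fingers '[1, 1, 1]'

```text
time: 2.33
eef_pos: [0.4738, -0.0666, 0.0825]
tcp_rot: [-0.486, -0.513, 0.514, 0.486]
ft_force: [-0.3, -0.7, 0.3]
finger_gap: 0.0007
```

```bash
cat > snap.py <<'E'
from h import *
import sys
S=optics.snapshot("side");T=optics.snapshot("top")
g=lambda d,b,s:cv2.resize(d["pixels"][b[1]:b[3],b[0]:b[2],::-1],None,fx=s,fy=s,interpolation=cv2.INTER_CUBIC)
cv2.imwrite(f"pics/{sys.argv[1]}.png",np.hstack([g(T,(210,120,360,270),2.6),g(S,(180,100,330,250),2.6)]))
np.savez(f"snap_{sys.argv[1]}.npz",T=T["pixels"],S=S["pixels"])
E
python3 snap.py a1; python3 -c "
from h import *
go([.476,-.066,.085],.052+np.pi/2)"
```

```text
t 2.42 pos [ 0.4772 -0.0664  0.0864] shift cm [0.04 0.14 0.12] turn [0.007 0.003 0.   ]
axes [[-0.055, 0.007, -0.998], [0.998, 0.0, -0.055], [0.0, -1.0, -0.007]] q [ 0.27  0.18 -0.6   0.   -0.78 -1.79] F [-0.1 -0.1  0.2]
```

View pics/a1.png

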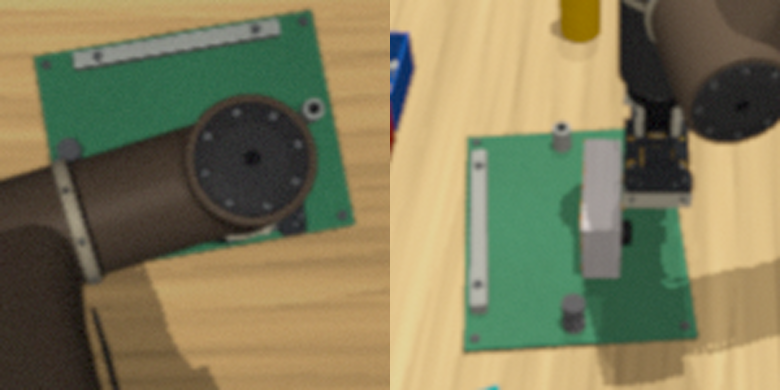

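Emit:
send_rows --translation '[[0, 0, -1.2], [0, 0, -2.2], [0, 0, -2.8], [0, 0, -3.3], [0, 0, -3.8], [0, 0, -4.3], [0, 0, -4.8], [0, 0, -5.2], [0, 0, -5.2]]' --turn '[[0, 0, 0], [0, 0, 0], [0, 0, 0], [0, 0, 0], [0, 0, 0], [0, 0, 0], [0, 0, 0], [0, 0, 0], [0, 0, 0]]' --fingers '[1, 1, 1, 1, 1, 1, 1, 1, 1]'

```text
time: 3.55
eef_pos: [0.5295, -0.0634, 0.0866]
tcp_rot: [0.488, 0.515, -0.512, -0.484]
ft_force: [-0.6, -0.4, -0.3]
finger_gap: 0.0002
```

```bash
python3 snap.py a2; python3 -c "
from h import *
go([.476,-.066,.085],.052+np.pi/2)"
```

```text
t 3.65 pos [ 0.529  -0.0635  0.0865] shift cm [0.04 0.12 5.3 ] turn [0.006 0.003 0.   ]
axes [[-0.055, 0.006, -0.998], [0.998, 0.0, -0.055], [0.0, -1.0, -0.006]] q [ 0.25  0.26 -0.49  0.   -0.82 -1.77] F [-0.6  0.5  0.2]
```

View pics/a2.png

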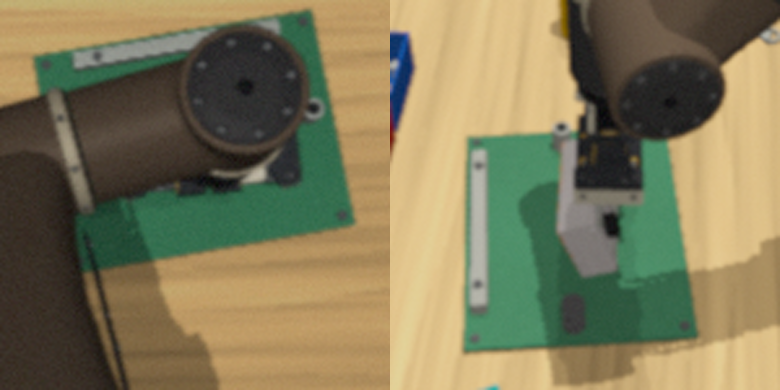

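The cover is leaning, at about 25 to 30° in the side view around (580,210), without sliding. I'll keep pushing slowly.

Emit:
send_rows --translation '[[0, 0, -0.4], [0, 0, -0.8], [0, 0, -1.2], [0, 0, -1.6], [0, 0, -2.0], [0, 0, -2.0], [0, 0, -2.0], [0, 0, -2.0]]' --turn '[[0, 0, 0], [0, 0, 0], [0, 0, 0], [0, 0, 0], [0, 0, 0], [0, 0, 0], [0, 0, 0], [0, 0, 0]]' --fingers '[1, 1, 1, 1, 1, 1, 1, 1]'

```text
time: 4.65
eef_pos: [0.5488, -0.0624, 0.0866]
tcp_rot: [0.488, 0.515, -0.512, -0.485]
ft_force: [-0.1, 0.4, -1.0]
finger_gap: 0.0004
```

```bash
python3 snap.py a3; python3 -c "
from h import *
go([.476,-.066,.085],.052+np.pi/2)"
```

```text
t 4.75 pos [ 0.5488 -0.0624  0.0866] shift cm [0.04 0.12 7.29] turn [0.006 0.003 0.   ]
axes [[-0.055, 0.006, -0.998], [0.998, 0.0, -0.055], [0.0, -1.0, -0.006]] q [ 0.24  0.29 -0.45  0.   -0.83 -1.76] F [0.3 0.6 0.2]
```

View pics/a3.png

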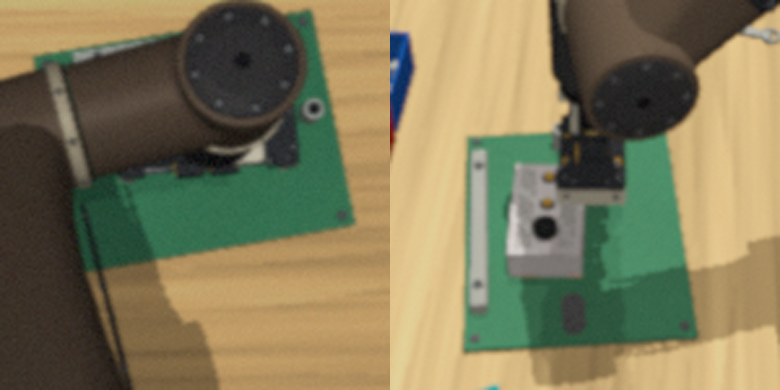

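Emit:
send_rows --translation '[[0, -3, 1], [0, -4, 4], [0, -4, 9], [0, -4, 12], [0, -4, 12]]' --turn '[[0, 0, 0], [0, 0, 0], [0, 0, 0], [0, 0, 0], [0, 0, 0]]' --fingers '[1, 1, 0, 0, 0]'

```text
time: 5.38
eef_pos: [0.427, -0.0692, 0.1263]
tcp_rot: [0.488, 0.516, -0.512, -0.485]
ft_force: [-0.5, 0.5, 0.0]
finger_gap: 0.025
```

```bash
python3 snap.py a4
python3 - <<'E'
from h import *
S=optics.snapshot("side")
cv2.imwrite("pics/a4s.png",cv2.resize(S["pixels"][130:230,200:300,::-1],None,fx=6,fy=6,interpolation=cv2.INTER_CUBIC))
E
```

```text
(no output)
```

View pics/a4.png

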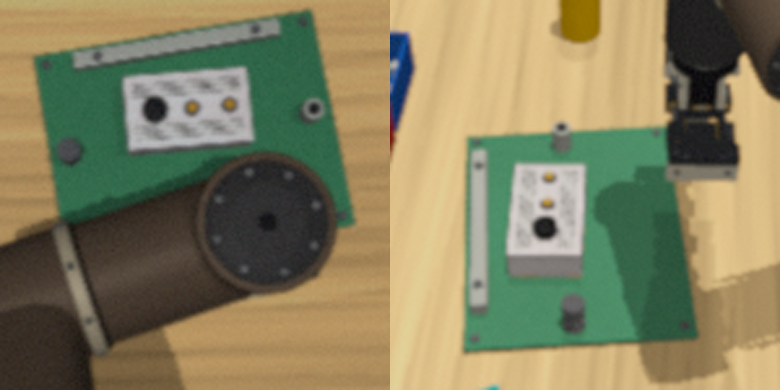

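View pics/a4s.png

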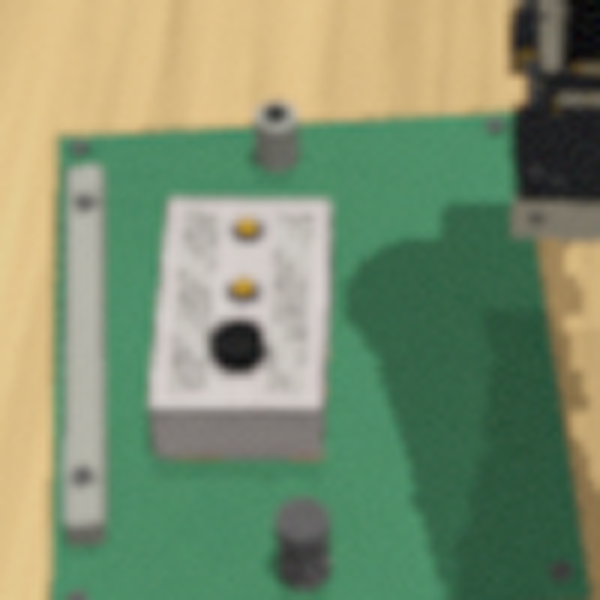

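Run:
```python
from h import *
S=optics.snapshot("side");T=optics.snapshot("top")
B=np.load("p0.npz")["B"]
ct=np.array([(124,76),(247,67),(254,142),(129,153)])/2.6+[210,120]-.4
cs=np.array([(150,408),(168,198),(330,199),(322,410)])/6+[200,130]-.4
for a,b in zip(ct,cs): print(tri([S,T],[b,a])[0].round(4))
CL=[(.045,.075,.055),(.045,-.075,.055),(-.045,-.075,.055),(-.045,.075,.055)]
f=lambda p:np.r_[(proj(T,place(p,CL))-ct).ravel(),(proj(S,place(p,CL))-cs).ravel()]
r=least_squares(f,[.6,0,0]);C=r.x;print(C,np.abs(r.fun).max())
q=rz(-B[2])[:2,:2]@(C[:2]-B[:2]);print("mid in B",q,"lead x",q[0]+.045,"yaw",C[2]-B[2])
p=place(B,[(q[0]-.045-.035,q[1]+.003,.030)])[0]; print(p)
go(p,B[2]+np.pi/2)
# spring/socket pos
for n,t,s in(("spring",(68,143),(303,510)),("socket",(313,105),(276,108))):
    X=tri([S,T],[np.array(s)/6+[200,130],np.array(t)/2.6+[210,120]])[0]; print(n,X, rz(-B[2])[:2,:2]@(X[:2]-B[:2]))
```

```text
[0.6489 0.021  0.0458]
[ 0.6566 -0.1292  0.049 ]
[ 0.5643 -0.1334  0.0498]
[0.5559 0.0175 0.0468]
[ 0.60529962 -0.05352515  0.05355004] 1.196182853410562
mid in B [0.03062322 0.00235037] lead x 0.07562321522428028 yaw -0.0880175743719649
[ 0.52567665 -0.06184278  0.03      ]
t 5.62 pos [ 0.4296 -0.0689  0.1259] shift cm [ 0.17  9.65 -9.56] turn [ 0.007 -0.087 -0.   ]
axes [[-0.055, 0.006, -0.998], [0.998, 0.0, -0.055], [0.0, -1.0, -0.007]] q [ 0.3   0.05 -0.64  0.   -0.87 -1.82] F [-0.  -0.8  0.7]
spring [0.56269667 0.08946901 0.05410909] [0.00862226 0.14992509]
socket [ 0.60446714 -0.2090012   0.04482564] [ 0.00786214 -0.15145285]
```

Emit:
send_rows --translation '[[0, 2, -2], [0.2, 5, -5], [0.2, 8, -8], [0.2, 9.6, -9.6], [0.2, 9.6, -9.6], [0.2, 9.6, -9.6]]' --turn '[[0, -0.03, 0], [0, -0.087, 0], [0, -0.087, 0], [0, -0.087, 0], [0, -0.087, 0], [0, -0.087, 0]]' --fingers '[0, 0, 0, 0, 0, 0]'

```text
time: 6.38
eef_pos: [0.5258, -0.0617, 0.0304]
tcp_rot: [0.465, 0.535, -0.533, -0.462]
ft_force: [-1.0, 0.5, 1.0]
finger_gap: 0.0871
```

```bash
python3 snap.py a5; python3 -c "
from h import *
B=np.load('p0.npz')['B'];p=place(B,[(-.0146,.005,.03)])[0]
go(p,B[2]+np.pi/2); print(ctrl.get_state()['finger_gap'])"
```

```text
t 6.47 pos [ 0.5259 -0.0616  0.0312] shift cm [-0.06  0.14 -3.45] turn [ 0.007  0.    -0.   ]
axes [[-0.141, 0.007, -0.99], [0.99, 0.001, -0.141], [-0.0, -1.0, -0.007]] q [ 0.26  0.33 -0.55  0.   -0.68 -1.69] F [ 0.2 -1.2 -1. ]
0.08761917419960259
```

View pics/a5.png

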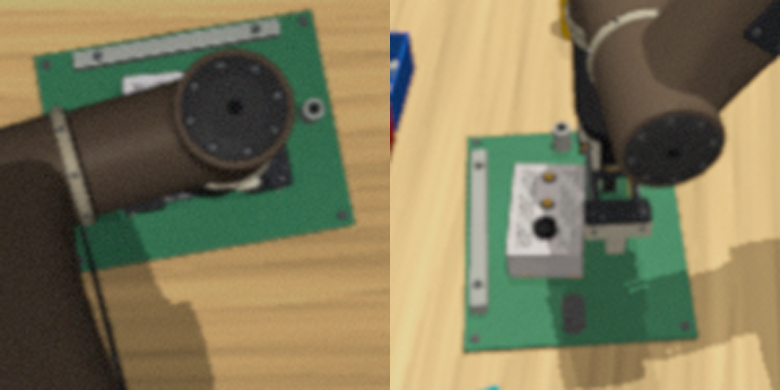

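Fingers are open behind the trailing side and clear of it. I'll push slowly towards the rail, stopping just short.

Emit:
send_rows --translation '[[0, 0, -1], [0, 0, -2], [0, 0, -2.5], [0, 0, -3], [0, 0, -3.5], [0, 0, -4], [0, 0, -4.5], [0, 0, -5], [0, 0, -5.3], [0, 0, -5.3]]' --turn '[[0, 0, 0], [0, 0, 0], [0, 0, 0], [0, 0, 0], [0, 0, 0], [0, 0, 0], [0, 0, 0], [0, 0, 0], [0, 0, 0], [0, 0, 0]]' --fingers '[0, 0, 0, 0, 0, 0, 0, 0, 0, 0]'

```text
time: 7.72
eef_pos: [0.5791, -0.0539, 0.0317]
tcp_rot: [0.465, 0.536, -0.532, -0.461]
ft_force: [-0.5, 0.7, 0.0]
finger_gap: 0.0882
```

```bash
python3 snap.py a6; python3 -c "
from h import *
B=np.load('p0.npz')['B'];p=place(B,[(.0194,.005,.03)])[0]
go(p,B[2]+np.pi/2)"
```

```text
t 7.83 pos [ 0.579  -0.0539  0.0319] shift cm [-0.06  0.2  -1.48] turn [ 0.009  0.001 -0.001]
axes [[-0.142, 0.009, -0.99], [0.99, 0.001, -0.142], [-0.001, -1.0, -0.009]] q [ 0.24  0.4  -0.43  0.   -0.73 -1.67] F [ 0.  -0.6 -0. ]
```

View pics/a6.png

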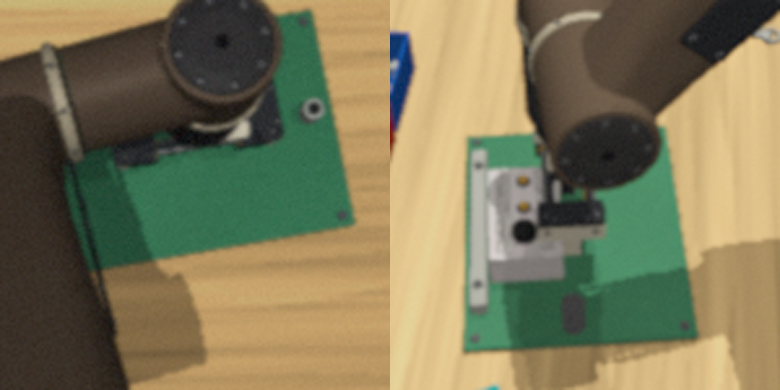

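Emit:
send_rows --translation '[[0, 0, -0.2], [0, 0, -0.3], [0, 0, -0.4], [0, 0, -0.5], [0, 0, -0.6], [0, 0, -0.6]]' --turn '[[0, 0, 0], [0, 0, 0], [0, 0, 0], [0, 0, 0], [0, 0, 0], [0, 0, 0]]' --fingers '[0, 0, 0, 0, 0, 0]'

```text
time: 8.57
eef_pos: [0.5837, -0.0533, 0.0319]
tcp_rot: [0.465, 0.536, -0.533, -0.462]
ft_force: [-7.2, -0.2, 5.4]
finger_gap: 0.0873
```

```bash
python3 snap.py a7; python3 -c "
from h import *
go([.58,-.054,.03],.1416+np.pi/2)"
```

```text
t 8.68 pos [ 0.5837 -0.0534  0.0319] shift cm [-0.01  0.19  0.37] turn [ 0.006  0.    -0.001]
axes [[-0.142, 0.006, -0.99], [0.99, 0.0, -0.142], [-0.001, -1.0, -0.006]] q [ 0.24  0.41 -0.42  0.   -0.74 -1.67] F [-6.8  0.3  5.2]
```

View pics/a7.png

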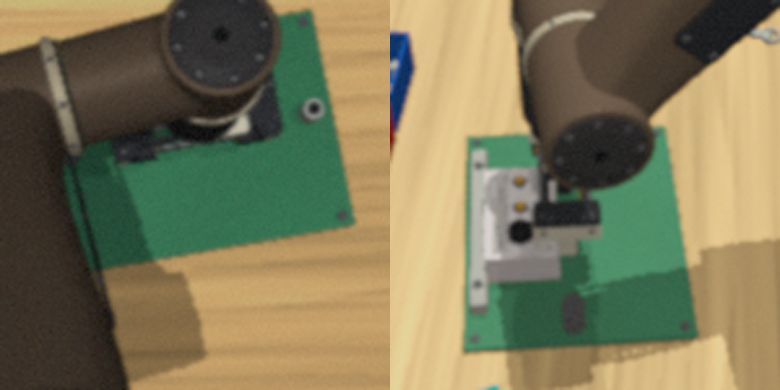

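Emit:
send_rows --translation '[[0, 0, -0.2], [0, 0, -0.3], [0, 0, -0.4], [0, 0, -0.5], [0, 0, -0.5]]' --turn '[[0, 0, 0], [0, 0, 0], [0, 0, 0], [0, 0, 0], [0, 0, 0]]' --fingers '[0, 0, 0, 0, 0]'

```text
time: 9.3
eef_pos: [0.5836, -0.0535, 0.0314]
tcp_rot: [-0.463, -0.533, 0.535, 0.464]
ft_force: [-17.5, 1.0, 14.3]
finger_gap: 0.0877
```

The force rises to 17 N with no motion, so the cover is firm against the rail. I'll back off straight along the push line and look.

Emit:
send_rows --translation '[[0, 0, 0.5], [0, 0, 2], [0, 0, 5], [0, -4, 9], [0, -9, 14], [0, -9, 15], [0, -9, 15]]' --turn '[[0, 0, 0], [0, 0, 0], [0, 0, 0], [0, 0, 0], [0, 0, 0], [0, 0, 0], [0, 0, 0]]' --fingers '[0, 0, 0, 0, 0, 0, 0]'

```text
time: 10.18
eef_pos: [0.4351, -0.0745, 0.1226]
tcp_rot: [0.463, 0.534, -0.534, -0.463]
ft_force: [0.5, -0.6, 0.1]
finger_gap: 0.0876
```

```bash
python3 snap.py a8
python3 - <<'E'
from h import *
print(ctrl.get_state()["eef_pos"])
S=optics.snapshot("side");T=optics.snapshot("top")
cv2.imwrite("pics/a8s.png",cv2.resize(S["pixels"][130:230,200:300,::-1],None,fx=6,fy=6,interpolation=cv2.INTER_CUBIC))
cv2.imwrite("pics/a8t.png",cv2.resize(T["pixels"][110:210,220:340,::-1],None,fx=6,fy=6,interpolation=cv2.INTER_CUBIC))
E
```

```text
[ 0.43585579 -0.07447268  0.12149804]
```

View pics/a8t.png

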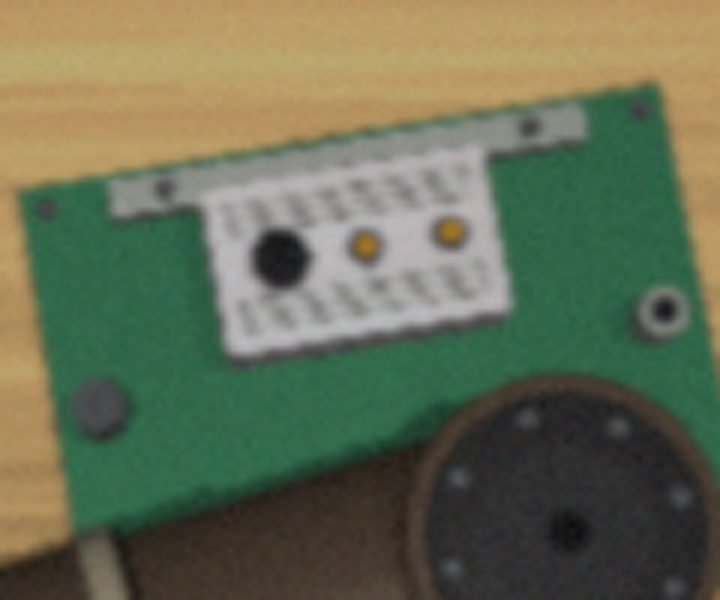

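View pics/a8s.png

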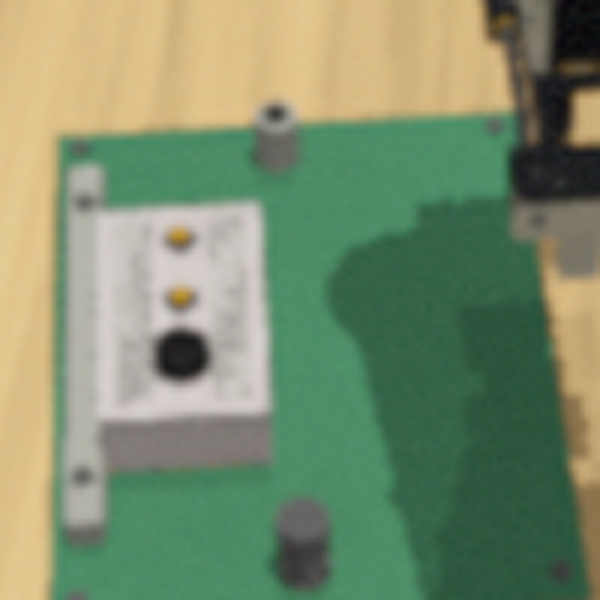

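Run:
```python
from h import *
S=optics.snapshot("side");T=optics.snapshot("top")
B=np.load("p0.npz")["B"]
ct=np.array([(205,193),(487,147),(510,310),(230,357)])/6+[220,110]-.4
cs=np.array([(98,413),(97,208),(262,203),(271,415)])/6+[200,130]-.4
CL=[(.045,.075,.055),(.045,-.075,.055),(-.045,-.075,.055),(-.045,.075,.055)]
for a,b in zip(ct,cs): print(tri([S,T],[b,a])[0].round(4))
f=lambda p:np.r_[(proj(T,place(p,CL))-ct).ravel(),(proj(S,place(p,CL))-cs).ravel()]
r=least_squares(f,[.6,0,0]);C=r.x;print(C,np.abs(r.fun).max())
q=rz(-B[2])[:2,:2]@(C[:2]-B[:2]);print("mid in B",q,"lead x",q[0]+.045,"yaw",C[2]-B[2])
RL=[(.11,.13,.03),(.11,-.13,.03),(.13,-.13,.03),(.13,.13,.03)]
m=[np.array([(115,218),(587,137),(581,105),(108,180)])/6+[220,110]-.4]
print((proj(T,place(B,RL))-m[0]).round(1).tolist())
```

```text
[0.6727 0.0314 0.0516]
[ 0.6947 -0.1188  0.0486]
[ 0.6038 -0.1264  0.0517]
[0.5843 0.0208 0.0449]
[ 0.63786772 -0.04625667  0.12940583] 1.6625418165822623
mid in B [0.06389105 0.00495093] lead x 0.1088910549570376 yaw -0.012161780987033133
[[-1.2, -0.3], [-0.6, -0.0], [-0.7, -0.6], [-1.0, 0.1]]
```

Run:
```python
from bench import ctrl
print(ctrl.hand_in()); print(ctrl.get_state()["time"],ctrl.get_state()["ft_force"])
```

```text
the job is handed in; nothing more can be done
None
the job is handed in; nothing more can be done
```

The cover now lies sealing side down, flush against the stop rail and close to its middle. I handed the job in at about 10.5 s of the 51 s; no verdict is reported.

I tipped the grey cover by pushing its roof near the top with shut fingertips, then slid it to the rail with the fingers open, pushing its trailing side. The cover was never gripped or lifted.

**Last checks from both cameras, before handing in:**

| Check | Measured | Allowed |
|---|---|---|
| Leading side, board x | 0.109 m | 0.104 to 0.115 m |
| Angle to the rail | about 0.012 rad | under 0.06 rad |
| Middle, off the rail's middle | about 5 mm | 60 mm |

- **Contact with the rail:** the push force rose to about 17 N in x with no further motion. The arm then backed off clear and read about 0 N.
- **Spring and socket:** they look unmoved in the final pictures; I did not measure them again. I did not compare the screwdriver, wrench, tape or can with their start positions, and no move was planned to touch them.
- **Disagreement:** heights measured from the two views came out about 3 to 10 mm lower than the stated sizes. The final fit used the stated heights and left up to 1.7 px of error, so the measured leading side is good to a few millimetres.

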